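# Sort the union nuts and hang the bins on the louvred rack

## Robot

A 6-joint arm with a two-finger parallel gripper is mounted at the origin on a cart in front of the work surface, level with it; the furniture and walls round the work are solid. World frame = base frame: x ahead of the robot, y to its left, z up, the work surface at z = 0. Lengths are in mm, angles in degrees, forces in N, time in s.
With the tool pointing down it reaches from about 300 to 850 mm from the base axis. Payload 4.2 kg.
Tool frame: the origin (TCP) lies on the centre line of the jaws, within the pads' length; the fingertips stand 11 mm ahead of it and the grasp point (between the pads) lies 8 mm behind it; z points along the fingers, y is the line along which they close (so a half turn about z gives the same grasp; the last joint's range is limited). The gripper opens to 91 mm and grips with 3 to 60 N. Pads are 32 mm wide; open, the fingers measure 118 mm over their backs; the gripper's body (76 mm by 178 mm) begins 60 mm behind the grasp point.
Start: joints at [-75.229, 18.312, 89.639, -0, 72.044, -1.146], TCP at [157.692, -552.972, 197.976] pointing down, gripper open.
Joint ranges: [-177.97, 177.97], [-48.28, 115.42], [12.27, 149.76], [-77.06, 257.06], [2.81, 150.46], [-146.56, 146.56]. Speed limits (degrees/s): [147.25, 147.25, 180, 180, 180, 180].

## Interface

Orientations are given as [roll, pitch, yaw] about the fixed x, y, z axes, in that order (R = Rz(yaw) Ry(pitch) Rx(roll)).
In Python, from workcell import env, grab_frame, camera_model, models gives the robot as it stands.
- The arm moves only by the shell command python3 -m crank 'ROWS' [FORCE]. ROWS is text: rows parted by semicolons, each of 7 numbers parted by spaces: the closure, from -1 (fully open) to 1 (shut), so that 0 is half open, then the shift along the tool's x, y, z in mm, then the turn, a rotation vector about the tool's x, y, z in degrees. A call has 1 to 10 rows; each row shifts and turns the commanded pose from where the row before left it, along the tool's axes as they then stand; what a row does not reach is not made up. A row lasts 1/8 s, in which the tool goes at most 62.5 mm and 10.7 degrees, less where a joint would pass 70% of its speed; a pose out of reach is approached as far as the arm can. A call is refused whole if a number of a shift passes 62.5 or a number of a turn 10.7, either way. A call with a gripper value outside its range is refused whole. The fingers move at their own pace and stop on an object; FORCE is the grip in N (left out, the last holds). Time passes only in rows, so rows that do not move let the fingers close. It gives the time, the measured TCP pose, the force, the opening and the grip force at its end, in the units of the state.
- env.state(): the state, without advancing time (a new reading comes with each control period).
- grab_frame(name): name is "scene" or "top" or "wrist"; returns the picture (480x640x3 uint8, blue, green, red); there is no depth.
- camera_model(name): a dict with "K" (3x3 intrinsics, pixels), "R" (3x3) and "t" (3): a world point X has camera coordinates R X + t; the wrist camera has in their place "mount" (4x4, takes a point from camera to tool coordinates, whose origin is the TCP and whose axes are the flange's). Camera axes: x right, y down, z forward; pixel columns grow to the right and rows downward; lengths in mm; the calibration is good to about 2 mm. A picture is of the moment at which its call begins: read the wrist's pose just before it. camera_model takes no time and is no camera call.
- env.job_done(): hands the job in; it is judged then, once.
Trained networks look in the newest picture that a camera, given by its name, has taken for a name from the list of things; names that differ only in an ending like _2 or _b are one class to them, and where a whole thing is asked for, a point or a joint stands for the part that bears it (a point fixed in the world has none). Each returns a list of dicts, best first, with "p" (0 to 1); they miss things now and then, are a little off and sometimes report something else, mostly with a low value. They report only what shows in the picture. A call takes as long as a camera call.
- models.search_frame(name, camera): "point" ([x, y, z] in mm, in world coordinates, good to about 4 mm: the middle of the surface that is visible of it).
The state is a dict: "time_s": time; "qpos": joint angles; "qvel": joint speeds; "effort": joint torques, N m; "ee_pos": TCP position; "ee_rot": TCP orientation; "force": force on the tool from outside, world axes, zero at the start; "torque": the same for the moment, N m; "gripper_width": finger opening in mm; "gripper_force": force on a finger pad.
Only numpy, scipy, OpenCV 4.12 (cv2) and the standard library are available. Lean on these libraries where they do the work, as an engineer would, in place of code of your own. Each camera call takes 0.05 s, during which the arm holds its last target. There are 200 camera calls.

## Task

Sort the loose hexagonal union nuts lying to the right of the bins by colour, every brass one into the yellow bin and every silver steel one into the blue bin, and hang both bins by their back lips on the top louvres of the rack, each under the label of its own colour, with the lip fully down over the louvre. The bins may be filled before or after hanging; leave the brush, the tape and the spanner where they lie.

Things in the scene. Friction and masses are not known exactly. Their poses are not given: they have to be found in the camera images.
- rack: (sizes in mm throughout) grey louvred steel rack fixed on the bench (place and yaw vary): upright panel 270 wide (y), 167 high, on two flat feet 4 thick that reach 58 forward at its ends. Origin on the bench under the middle of the panel's front face; -x points out of the front to the robot, +y left, z up. Three rows of louvres, two side by side (y +65, -65); over the top row a yellow label card at y +65, a blue one at y -65
- yellow_place (a point): middle of the top edge of the top louvre under the yellow label, at (-14.5, 65, 145) in the rack, axes as the rack's. Each louvre is an upright tongue 115 wide, 18 high, 3 thick (x -16 to -13), with an open-topped slot 13 wide and 18 deep between it and the panel. The lower rows' tops are at z 100 and 55
- blue_place (a point): the same point of the top louvre under the blue label, at (-14.5, -65, 145) in the rack, axes as the rack's
- bin_yellow: yellow plastic bin, 110 long (x), 60 wide, 60 high, walls 3, 0.11 to 0.18 kg empty, standing loose on the bench. Origin at the centre of its underside; +x points to the back wall with the hanging lip, z up. Side walls full height from x -20 to 55, sloping to a front wall 34 high at x -55. Grip it across the 60 mm width, outside the side walls, about x 0
- yellow_lip (a point): the yellow bin's hook, at (59.5, 0, 57) in the bin: underside of the lip's bridge (50 wide, top at z 60), which ends in a downturned edge (x 64 to 67, down to z 43). A louvre tongue fits up into the 9 mm gap between back wall and edge; this point then sits on its top. Hung, the bin leans about 0.1 rad nose-down onto the louvre below
- bin_blue: blue plastic bin, 110 long (x), 60 wide, 60 high, walls 3, 0.11 to 0.18 kg empty, standing loose on the bench. Origin at the centre of its underside; +x points to the back wall with the hanging lip, z up. Side walls full height from x -20 to 55, sloping to a front wall 34 high at x -55. Grip it across the 60 mm width, outside the side walls, about x 0
- blue_lip (a point): the blue bin's hook, at (59.5, 0, 57) in the bin: underside of the lip's bridge (50 wide, top at z 60), which ends in a downturned edge (x 64 to 67, down to z 43). A louvre tongue fits up into the 9 mm gap between back wall and edge; this point then sits on its top. Hung, the bin leans about 0.1 rad nose-down onto the louvre below
- brass_nut_1: loose brass-coloured hexagonal union nut with a bore, 19 across flats, 22 across corners, 16 high, 34 g, lying flat on the bench at the start if present (4 to 6 of the 8 nuts are). Origin at the centre of its underside, z along the bore; flats face +-x and every 60 degrees from there
- brass_nut_2: loose brass-coloured hexagonal union nut with a bore, 19 across flats, 22 across corners, 16 high, 34 g, lying flat on the bench at the start if present (4 to 6 of the 8 nuts are). Origin at the centre of its underside, z along the bore; flats face +-x and every 60 degrees from there
- brass_nut_3: loose brass-coloured hexagonal union nut with a bore, 19 across flats, 22 across corners, 16 high, 34 g, lying flat on the bench at the start if present (4 to 6 of the 8 nuts are). Origin at the centre of its underside, z along the bore; flats face +-x and every 60 degrees from there
- brass_nut_4: loose brass-coloured hexagonal union nut with a bore, 19 across flats, 22 across corners, 16 high, 34 g, lying flat on the bench at the start if present (4 to 6 of the 8 nuts are). Origin at the centre of its underside, z along the bore; flats face +-x and every 60 degrees from there
- steel_nut_1: loose silver steel hexagonal union nut with a bore, 24 across flats, 27 across corners, 20 high, 59 g, lying flat on the bench at the start if present (4 to 6 of the 8 nuts are). Origin at the centre of its underside, z along the bore; flats face +-x and every 60 degrees from there
- steel_nut_2: loose silver steel hexagonal union nut with a bore, 24 across flats, 27 across corners, 20 high, 59 g, lying flat on the bench at the start if present (4 to 6 of the 8 nuts are). Origin at the centre of its underside, z along the bore; flats face +-x and every 60 degrees from there
- steel_nut_3: loose silver steel hexagonal union nut with a bore, 24 across flats, 27 across corners, 20 high, 59 g, lying flat on the bench at the start if present (4 to 6 of the 8 nuts are). Origin at the centre of its underside, z along the bore; flats face +-x and every 60 degrees from there
- steel_nut_4: loose silver steel hexagonal union nut with a bore, 24 across flats, 27 across corners, 20 high, 59 g, lying flat on the bench at the start if present (4 to 6 of the 8 nuts are). Origin at the centre of its underside, z along the bore; flats face +-x and every 60 degrees from there
- brush: brass wire brush with a wooden handle, 22x210x26, bystander lying on the bench; origin under its middle, long axis y
- tape: roll of black tape, 57 across, 19 high, bystander; origin under its middle
- spanner: small spanner, 27x164x7, bystander lying on the bench; origin under its middle, long axis y

How it is judged (in metres and radians):
At the end, for the whole second after the job is handed in: Each bin hangs at rest under its own colour, lip hook point within 10 mm (x), 30 mm (y) and -6 to +7 mm (height) of its place, tilted under 0.25 rad; every brass nut present is at rest inside the yellow bin and every steel nut inside the blue one (x of yellow_lip in the frame of yellow_place between -0.01 and 0.01 m and y of yellow_lip in the frame of yellow_place between -0.03 and 0.03 m and z of yellow_lip in the frame of yellow_place between -0.006 and 0.007 m and angle between each of bin_yellow, bin_blue's own z axis and vertical below 0.25 rad and linear speed of each of bin_yellow, brass_nut_1, brass_nut_2, brass_nut_3, brass_nut_4, bin_blue, steel_nut_1, steel_nut_2, steel_nut_3, steel_nut_4 below 0.02 m/s and x of brass_nut_1 in the frame of bin_yellow between -0.054 and 0.054 m and y of brass_nut_1 in the frame of bin_yellow between -0.029 and 0.029 m and z of brass_nut_1 in the frame of bin_yellow between -0.002 and 0.045 m and x of brass_nut_2 in the frame of bin_yellow between -0.054 and 0.054 m and y of brass_nut_2 in the frame of bin_yellow between -0.029 and 0.029 m and z of brass_nut_2 in the frame of bin_yellow between -0.002 and 0.045 m and x of brass_nut_3 in the frame of bin_yellow between -0.054 and 0.054 m and y of brass_nut_3 in the frame of bin_yellow between -0.029 and 0.029 m and z of brass_nut_3 in the frame of bin_yellow between -0.002 and 0.045 m and x of brass_nut_4 in the frame of bin_yellow between -0.054 and 0.054 m and y of brass_nut_4 in the frame of bin_yellow between -0.029 and 0.029 m and z of brass_nut_4 in the frame of bin_yellow between -0.002 and 0.045 m and x of blue_lip in the frame of blue_place between -0.01 and 0.01 m and y of blue_lip in the frame of blue_place between -0.03 and 0.03 m and z of blue_lip in the frame of blue_place between -0.006 and 0.007 m and x of steel_nut_1 in the frame of bin_blue between -0.054 and 0.054 m and y of steel_nut_1 in the frame of bin_blue between -0.029 and 0.029 m and z of steel_nut_1 in the frame of bin_blue between -0.002 and 0.045 m and x of steel_nut_2 in the frame of bin_blue between -0.054 and 0.054 m and y of steel_nut_2 in the frame of bin_blue between -0.029 and 0.029 m and z of steel_nut_2 in the frame of bin_blue between -0.002 and 0.045 m and x of steel_nut_3 in the frame of bin_blue between -0.054 and 0.054 m and y of steel_nut_3 in the frame of bin_blue between -0.029 and 0.029 m and z of steel_nut_3 in the frame of bin_blue between -0.002 and 0.045 m and x of steel_nut_4 in the frame of bin_blue between -0.054 and 0.054 m and y of steel_nut_4 in the frame of bin_blue between -0.029 and 0.029 m and z of steel_nut_4 in the frame of bin_blue between -0.002 and 0.045 m); the robot touches nothing.
It fails at once if the brush is pushed more than 3 cm (distance of brush from where it was at the start of the episode above 0.03 m).
It fails at once if the tape is pushed more than 3 cm (distance of tape from where it was at the start of the episode above 0.03 m).
It fails at once if the spanner is pushed more than 3 cm (distance of spanner from where it was at the start of the episode above 0.03 m).
Of brass_nut_1, brass_nut_2, brass_nut_3, brass_nut_4, steel_nut_1, steel_nut_2, steel_nut_3, steel_nut_4 only 4 to 6 are there at a start; the rules pass over those that are not, and their reading is None.
At some moment in a run one of brass_nut_1, brass_nut_2, brass_nut_3, brass_nut_4, steel_nut_1, steel_nut_2, steel_nut_3, steel_nut_4 may be knocked a few centimetres aside while the robot is not near it.
It also fails if it takes over 210 s, if anything falls off the work surface, if the arm or the gripper's body presses on something with over 40 N, if the wrist force passes 120 N, or if a joint passes its speed limit or range.

## Working session

There is one attempt and no reset: what is moved stays moved. The work goes in short steps, Python scripts to look and compute and a shell command to move; the robot and the scene stay as the last step left them, time stands still between calls to the robot, and variables do not carry over. Pictures are saved under pics/ and viewed, at most 14 in all, crops included, and the job is handed in when it is done.

```bash
ls; mkdir -p pics
python3 - <<'E'
from workcell import env, grab_frame, camera_model, models
import cv2
for c in ["scene","top"]:
    cv2.imwrite(f"pics/{c}0.png",grab_frame(c))
    for n in ["rack","bin_yellow","bin_blue","brass_nut_1","steel_nut_1","brush","tape","spanner","yellow_lip","blue_lip"]:
        try: print(c,n,[([round(v) for v in d["point"]],round(d["p"],2)) for d in models.search_frame(n,c)])
        except Exception as e: print(n,e)
print(env.state())
E
```

```text
pics
scene rack [([650, 98, 98], 0.64)]
scene bin_yellow [([636, -101, 34], 0.82)]
scene bin_blue []
scene brass_nut_1 [([438, -339, 11], 0.48)]
scene steel_nut_1 []
scene brush []
scene tape [([669, -256, 19], 0.56)]
scene spanner []
scene yellow_lip [([640, -100, 31], 0.7)]
scene blue_lip []
top rack [([459, -79, 2], 0.63), ([643, 110, 119], 0.55), ([568, -497, 2], 0.29)]
top bin_yellow [([625, -111, 1], 0.75), ([643, 111, 120], 0.69)]
top bin_blue [([467, -80, 7], 0.66)]
top brass_nut_1 [([524, -340, 14], 0.56), ([441, -337, 17], 0.53), ([587, -252, 21], 0.41)]
top steel_nut_1 [([514, -409, 23], 0.57), ([508, -255, 18], 0.51)]
top brush [([439, 167, 26], 0.85)]
top tape [([668, -249, 17], 0.63), ([464, -80, 6], 0.38)]
top spanner [([568, -499, 2], 0.6), ([670, -248, 18], 0.41)]
top yellow_lip [([624, -110, 4], 0.58)]
top blue_lip [([458, -81, -1], 0.91)]
{'time_s': 1.1, 'qpos': array([-7.52300876e+01,  1.83093081e+01,  8.96366354e+01, -1.97019772e-03,
        7.20445430e+01, -1.14581504e+00]), 'qvel': array([ 0.10664848, -0.05643217,  0.08970882,  0.06995513, -0.0285793 ,
        0.0134527 ]), 'effort': array([-3.33162207e-04, -4.12360239e+01, -2.32232112e+01,  7.30381790e-02,
        3.78029421e-02,  1.32121104e-05]), 'ee_pos': array([ 157.67727898, -552.9921221 ,  198.01798663]), 'ee_rot': array([1.79990526e+02, 2.06420866e-03, 1.59163344e+01]), 'force': array([ 0.31938737, -0.08953235, -0.06691387]), 'torque': array([ 0.03720941, -0.05657342, -0.03905146]), 'gripper_force': 0.0, 'gripper_width': 90.78168153653193}
```

View pics/top0.png

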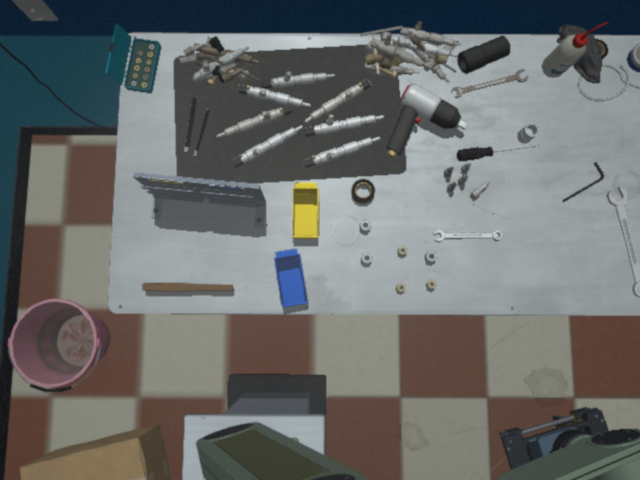

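View pics/scene0.png

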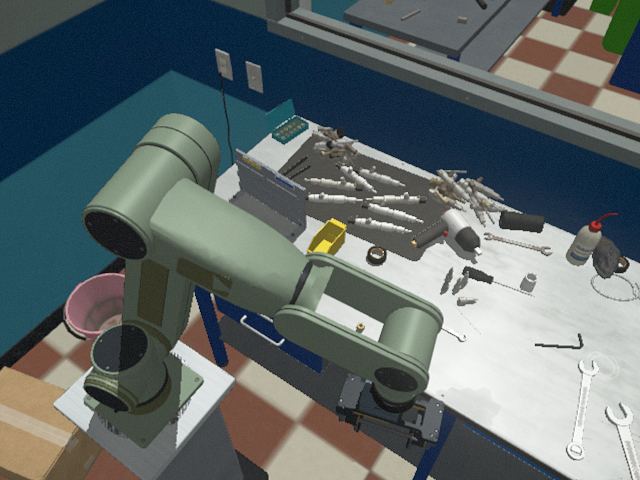

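The top view shows six nuts: steel-looking at (365,227), (366,259), (431,257); brass at (402,252), (401,288), (431,286). The yellow bin is at (306,211) with its lip up, the blue bin at (290,280), and the rack at about (200,205). I'll move over the nuts for a wrist view.

```bash
cat > h.py <<'E'
from workcell import env, grab_frame, camera_model, models
import cv2, numpy as np
from scipy.spatial.transform import Rotation as Ro
def cam(name):
    m=camera_model(name); K=np.array(m["K"])
    if name!="wrist":
        R=np.array(m["R"]);t=np.array(m["t"]); return K,R,t
    s=env.state(); T=np.eye(4); T[:3,:3]=Ro.from_euler("xyz",s["ee_rot"],degrees=True).as_matrix(); T[:3,3]=s["ee_pos"]
    W=T@np.array(m["mount"]); R=W[:3,:3].T; return K,R,-R@W[:3,3]
def unproj(c,uv,z):
    K,R,t=c; o=-R.T@t
    uv=np.atleast_2d(uv).astype(float); d=(R.T@np.linalg.inv(K)@np.c_[uv,np.ones(len(uv))].T).T
    return o+d*((z-o[2])/d[:,2])[:,None]
def proj(c,X):
    K,R,t=c; p=(K@(R@np.atleast_2d(X).T+t[:,None])).T; return p[:,:2]/p[:,2:]
def moves(pos,yaw=None):
    "tool-frame shift for a world target (tool down)"
    s=env.state(); R=Ro.from_euler("xyz",s["ee_rot"],degrees=True)
    return R.inv().apply(np.array(pos)-s["ee_pos"]).round(1)
E
python3 - <<'E'
from h import *
c=cam("top")
print(unproj(c,[(365,227),(366,259),(431,257)],20).round(),unproj(c,[(402,252),(401,288),(431,286)],16).round())
print(camera_model("wrist"))
I=cv2.imread("pics/top0.png"); hsv=cv2.cvtColor(I,cv2.COLOR_BGR2HSV)
for n,lo,hi in [("y",(20,120,80),(35,255,255)),("b",(105,120,80),(125,255,255))]:
    m=cv2.inRange(hsv,lo,hi); m[:170]=0;m[315:]=0;m[:,:268]=0;m[:,335:]=0
    ct=max(cv2.findContours(m,0,2)[0],key=cv2.contourArea); print(n,cv2.minAreaRect(ct),cv2.approxPolyDP(ct,3,True)[:,0].tolist())
print(moves((470,-330,350)))
cv2.imwrite("pics/crop.png",cv2.resize(I[165:315,125:325],None,fx=4,fy=4,interpolation=2))
E
```

```text
[[ 583. -255.   20.]
 [ 507. -257.   20.]
 [ 512. -409.   20.]] [[ 524. -342.   16.]
 [ 440. -338.   16.]
 [ 445. -408.   16.]]
{'K': array([[355.86193078,   0.        , 314.43877256],
       [  0.        , 355.86193078, 239.0675785 ],
       [  0.        ,   0.        ,   1.        ]]), 'mount': array([[-4.11211650e-04, -9.71712858e-01, -2.36165096e-01,
         6.56281260e+01],
       [ 9.99998943e-01, -7.02666396e-05, -1.45208680e-03,
        -9.11708737e-01],
       [ 1.39441689e-03, -2.36165443e-01,  9.71711860e-01,
        -1.87150288e+02],
       [ 0.00000000e+00,  0.00000000e+00,  0.00000000e+00,
         1.00000000e+00]])}
y ((305.4999694824219, 209.99998474121094), (24.999996185302734, 53.99999237060547), 0.0) [[296, 183], [293, 236], [317, 237], [315, 183]]
b ((289.9611511230469, 277.6066589355469), (55.13852310180664, 25.682498931884766), 80.27242279052734) [[295, 249], [276, 253], [275, 262], [298, 255], [299, 268], [277, 270], [283, 306], [307, 302]]
[ 361.5 -128.8 -152. ]
```

View pics/crop.png

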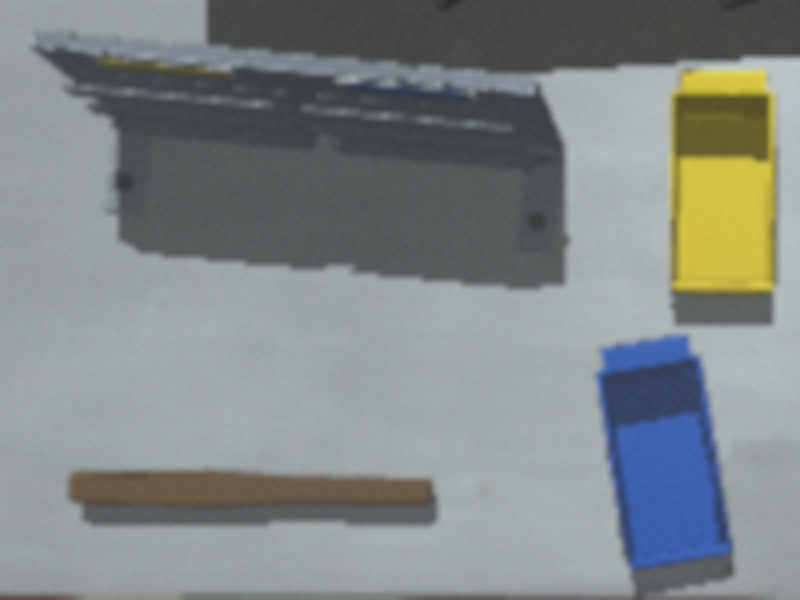

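The crop shows the rack with the yellow label left and the blue label right, its panel yawed about -5°. The yellow bin is nearly square to the world axes and the blue bin is yawed about +10°.

```bash
python3 -m crank '-1 50.8 -22.3 -5 0 0 0;-1 50.8 -22.3 -5 0 0 0;-1 50.8 -22.3 -5 0 0 0;-1 50.8 -22.3 -5 0 0 0;-1 50.8 -22.3 -5 0 0 0;-1 50.8 -22.3 -5 0 0 0;-1 50.8 -22.3 -5 0 0 0;-1 50.8 -22.3 -5 0 0 0'
python3 -m crank '0 0 0 0 0 0 -10.6;0 0 0 0 0 0 -10.6;0 0 0 0 0 0 -10.6;0 0 0 0 0 0 -10.6;0 0 0 0 0 0 -10.6;0 0 0 0 0 0 -10.6;0 0 0 0 0 0 -10.6;0 0 0 0 0 0 0;0 0 0 0 0 0 0' 40
python3 - <<'E'
from h import *
print(env.state()["ee_pos"],env.state()["ee_rot"])
c=cam("wrist"); I=grab_frame("wrist"); cv2.imwrite("pics/w1.png",I); np.savez("w1.npz",K=c[0],R=c[1],t=c[2])
for n in ["brass_nut_1","steel_nut_1"]:
    print(n,[([round(v) for v in d["point"]],round(d["p"],2)) for d in models.search_frame(n,"wrist")])
E
```

```text
time_s: 2.1
ee_pos: [500.9, -268.7, 238.3]
ee_rot: [180.0, -0.0, 15.9]
force: [0.5, -0.5, -0.2]
gripper_width: 91.3
gripper_force: 0.0
time_s: 3.22
ee_pos: [499.6, -270.0, 238.0]
ee_rot: [180.0, 0.0, 90.0]
force: [-0.8, -0.5, 0.2]
gripper_width: 45.5
gripper_force: 0.0
[ 499.5818699  -269.95527604  237.95649416] [1.79998948e+02 3.89428221e-03 8.99672397e+01]
brass_nut_1 [([531, -341, 14], 0.66), ([448, -337, 19], 0.66)]
steel_nut_1 [([512, -254, 20], 0.9), ([590, -257, 19], 0.76), ([456, -83, 5], 0.52), ([520, -415, 19], 0.39)]
```

View pics/w1.png

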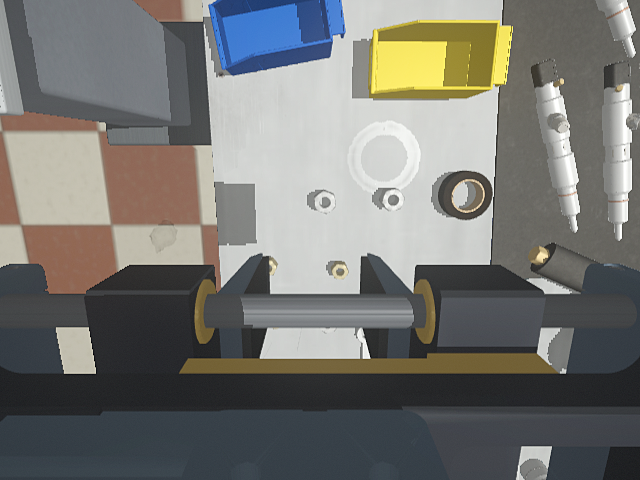

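The wrist view shows steel nuts at (325,201) and (392,199), a brass nut at (339,269), and both bins complete. I'll fit the bins by silhouette and measure the nuts.

```bash
cat >> h.py <<'E'
from scipy.optimize import minimize
prof=[(-55,0),(55,0),(55,60),(-20,60),(-55,34)]
body=np.array([(x,y,z) for x,z in prof for y in(-30,30)],float)
lip=np.array([(x,y,z) for x in(50,67) for y in(-25,25) for z in(57,60)]+[(x,y,43) for x in(64,67) for y in(-25,25)],float)
def sil(c,p,shape,S=4):
    R=Ro.from_euler("z",p[2],degrees=True).as_matrix(); m=np.zeros((shape[0],shape[1]),np.uint8)
    for V in(body,lip):
        q=proj(c,V@R.T+np.array([p[0],p[1],0])); cv2.fillConvexPoly(m,cv2.convexHull((q*16).round().astype(np.int32)),255,cv2.LINE_AA,4)
    return m
def cmask(I,col,roi):
    h=cv2.cvtColor(I,cv2.COLOR_BGR2HSV); lo,hi={"y":((20,110,50),(36,255,255)),"b":((104,120,50),(126,255,255))}[col]
    m=cv2.inRange(h,lo,hi); k=np.zeros_like(m); a,b,cc,d=roi; k[b:d,a:cc]=m[b:d,a:cc]
    return cv2.morphologyEx(k,cv2.MORPH_CLOSE,np.ones((5,5)))
def fit(c,m,p0):
    f=lambda p: np.abs(sil(c,p,m.shape).astype(float)-m).sum()/m.sum()
    r=minimize(f,p0,method="Nelder-Mead",options=dict(initial_simplex=np.array(p0)+np.array([[0,0,0],[8,0,0],[0,8,0],[0,0,5]]),xatol=.05,fatol=1e-4)); return r.x.round(1),round(r.fun,3)
E
python3 - <<'E'
from h import *
d=np.load("w1.npz"); w=(d["K"],d["R"],d["t"]); W=cv2.imread("pics/w1.png"); T=cv2.imread("pics/top0.png"); t=cam("top")
print("wy",fit(w,cmask(W,"y",(360,10,520,110)),[630,-110,0]),"wb",fit(w,cmask(W,"b",(200,0,350,80)),[470,-80,10]))
print("ty",fit(t,cmask(T,"y",(280,175,325,245)),[630,-110,0]),"tb",fit(t,cmask(T,"b",(268,240,315,310)),[470,-80,10]))
print(unproj(w,[(325,201),(392,199)],20).round(1),unproj(w,[(339,269),(272,265)],16).round(1))
for r in [(300,180,350,225),(370,180,412,220),(325,255,355,285)]:
    g=W[r[1]:r[3],r[0]:r[2]].astype(int); 
    hs=cv2.cvtColor(W,cv2.COLOR_BGR2HSV)[r[1]:r[3],r[0]:r[2]]
cv2.imwrite("pics/c2.png",np.hstack([cv2.resize(W[170:290,250:410],None,fx=5,fy=5,interpolation=2)]))
E
```

```text
wy (array([ 6.140e+02, -1.142e+02,  5.000e-01]), np.float64(0.041)) wb (array([455. , -79.7,  10. ]), np.float64(0.022))
ty (array([ 612.8, -114.4,    1.2]), np.float64(0.127)) tb (array([455.1, -82.9,  11.3]), np.float64(0.375))
[[ 510.8 -256.3   20. ]
 [ 587.1 -254.1   20. ]] [[ 528.3 -339.2   16. ]
 [ 447.5 -334.    16. ]]
```

View pics/c2.png

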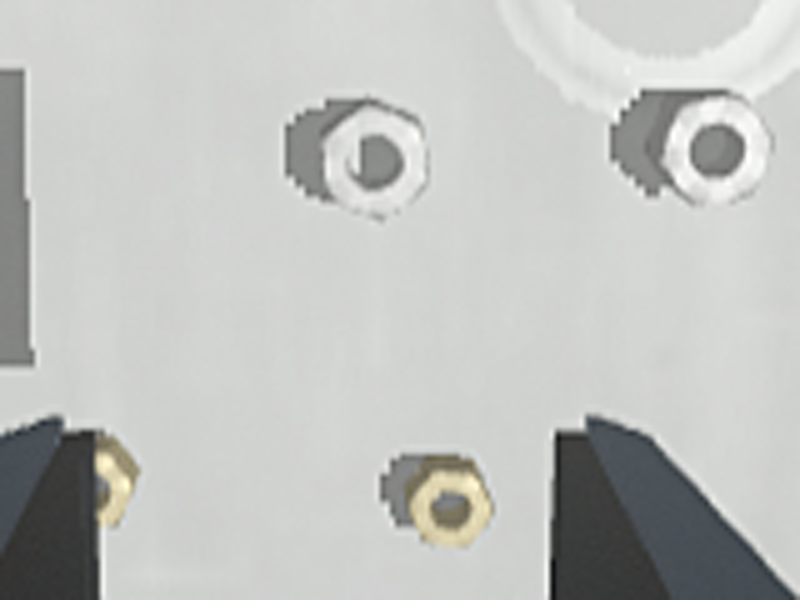

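```bash
python3 -m crank '0 13.5 11 55 0 0 0;0 0 0 60 0 0 0;0 0 0 60 0 0 0;0 0 0 40 0 0 0;0 0 0 9 0 0 0;1 0 0 0 0 0 0;1 0 0 0 0 0 0;1 0 0 0 0 0 0;1 0 0 0 0 0 0' 40 | tr '\n' ' '
python3 -m crank '1 0 0 -50 0 0 0;1 0 0 -50 0 0 0;1 0 0 0 0 0 0'  | tr '\n' ' '
```

```text
time_s: 4.5 ee_pos: [511.1, -256.7, 15.0] ee_rot: [179.9, 0.1, 90.1] force: [0.4, -0.3, -0.0] gripper_width: 8.1 gripper_force: 0.0 time_s: 4.88 ee_pos: [513.3, -257.9, 118.7] ee_rot: [179.5, 0.3, 90.1] force: [0.8, -0.7, -0.6] gripper_width: 0.5 gripper_force: 0.0
```

```bash
python3 -m crank '0 0 0 -60 0 0 0;0 0 0 0 0 0 0;0 0 0 0 0 0 0'  | tr '\n' ' '
python3 - <<'E'
from h import *
c=cam("wrist"); I=grab_frame("wrist"); cv2.imwrite("pics/w2.png",I); np.savez("w2.npz",K=c[0],R=c[1],t=c[2])
for n in ["brass_nut_1","steel_nut_1"]:
    print(n,[([round(v) for v in d["point"]],round(d["p"],2)) for d in models.search_frame(n,"wrist")])
E
```

```text
time_s: 5.25 ee_pos: [509.8, -256.0, 172.9] ee_rot: [-179.9, -0.0, 90.1] force: [0.4, -1.0, -0.4] gripper_width: 27.6 gripper_force: 0.0 brass_nut_1 []
steel_nut_1 [([516, -257, 19], 0.72), ([514, -394, 13], 0.71), ([591, -257, 17], 0.61)]
```

View pics/w2.png

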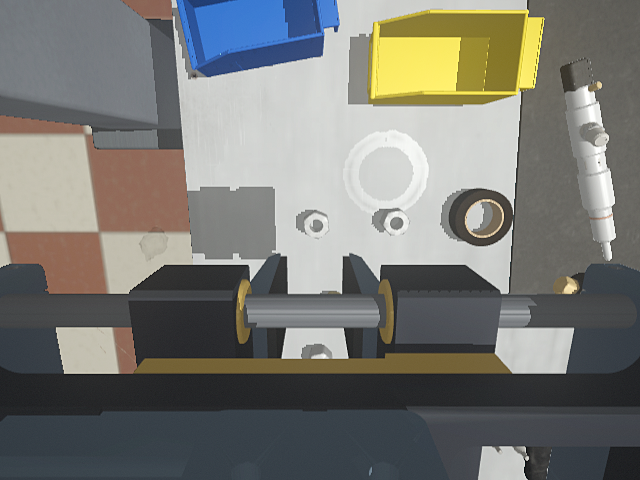

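The wrist view shows the steel nut still at (316,225), the other at (396,222), and the third behind the gripper bar at (318,355). I'll check where the TCP projects.

Run:
```python
from h import *
d=np.load("w2.npz"); w=(d["K"],d["R"],d["t"])
print(unproj(w,[(316,225),(396,222)],20).round(1)); o=-w[1].T@w[2]; print("cam",o)
s=env.state()["ee_pos"]; print("tcp px",proj(w,[s,s+[0,0,-11],s+[0,0,8],s*[1,1,0]+[0,0,14]]))
t=cam("top"); I=grab_frame("top"); 
print([([round(v) for v in d["point"]],round(d["p"],2)) for d in models.search_frame("steel_nut_1","top")])
W=cv2.imread("pics/w2.png")
cv2.imwrite("pics/c3.png",np.hstack([cv2.resize(I[215:305,340:450],(400,328),interpolation=2),cv2.resize(W[195:277,260:360],(400,328),interpolation=2)]))
```

```text
[[ 510.2 -257.2   20. ]
 [ 587.9 -254.    20. ]]
cam [ 509.31211017 -189.36283145  360.12439619]
tcp px [[315.39531721 276.18837714]
 [315.38486241 269.90719239]
 [315.40365756 281.19921442]
 [315.3060895  222.58086853]]
[([512, -410, 20], 0.54), ([644, 113, 117], 0.34)]
```

View pics/c3.png

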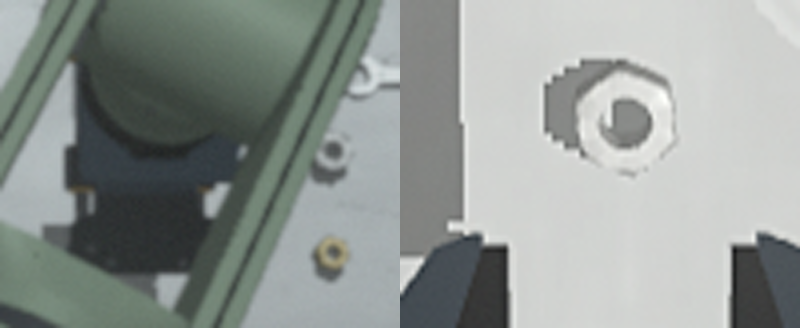

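The nut's position and orientation are unchanged, so the jaws never touched it. I'll descend again and look before closing.

```bash
python3 -m crank '0 -1 0 60 0 0 0;0 0 0 60 0 0 0;0 0 0 30 0 0 0;0 0 0 10 0 0 0;0 0 0 0 0 0 0'  | tr '\n' ' '
python3 - <<'E'
from h import *
I=grab_frame("wrist"); print(env.state()["ee_pos"]); cv2.imwrite("pics/w3.png",cv2.resize(I[200:380,200:440],(800,600)))
E
```

```text
time_s: 6.12 ee_pos: [510.7, -257.5, 13.8] ee_rot: [-180.0, -0.0, 90.1] force: [0.1, -0.0, 0.9] gripper_width: 45.5 gripper_force: 0.0 [ 511.37482708 -257.86880258   14.77331434]
```

View pics/w3.png

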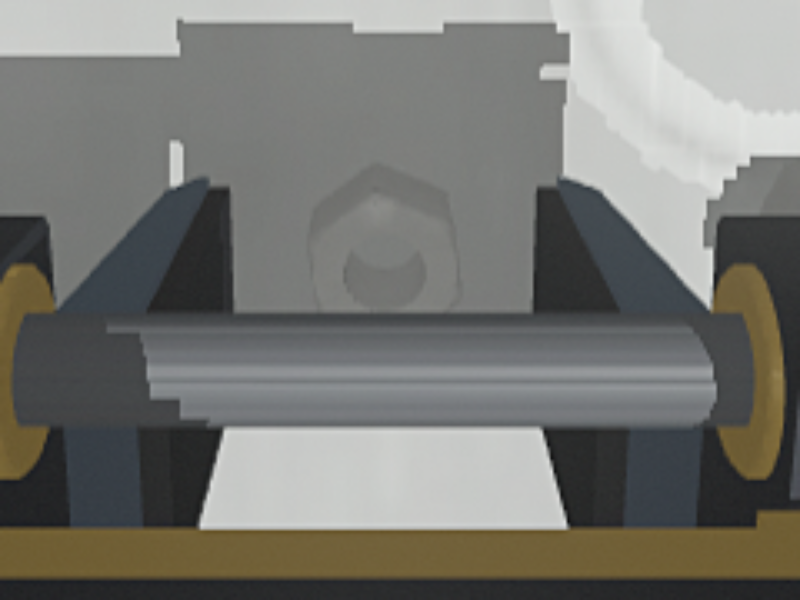

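The nut sits centred between the pads, so I'll close and watch the width.

```bash
for i in 1 2; do python3 -m crank '1 0 0 0 0 0 0;1 0 0 0 0 0 0' 25 | tr '\n' ' '; done; python3 -m crank '1 0 0 0 0 0 0;1 0 0 0 0 0 0;1 0 0 0 0 0 0' 25| tr '\n' ' '
```

```text
time_s: 6.42 ee_pos: [511.3, -257.8, 15.2] ee_rot: [179.9, 0.1, 90.1] force: [-0.2, 0.1, -0.5] gripper_width: 28.4 gripper_force: 0.0 time_s: 6.68 ee_pos: [510.6, -257.5, 14.2] ee_rot: [180.0, 0.0, 90.1] force: [0.3, 0.4, 0.5] gripper_width: 8.7 gripper_force: 0.0 time_s: 7.05 ee_pos: [510.5, -257.4, 13.9] ee_rot: [-180.0, 0.0, 90.1] force: [-0.4, -0.0, -0.0] gripper_width: 0.5 gripper_force: 0.0
```

Run:
```python
from h import *
I=grab_frame("wrist"); print(env.state()["ee_pos"]); cv2.imwrite("pics/w4.png",cv2.resize(I[200:380,200:440],(800,600)))
```

```text
[ 510.56683408 -257.44787777   13.91755121]
```

View pics/w4.png

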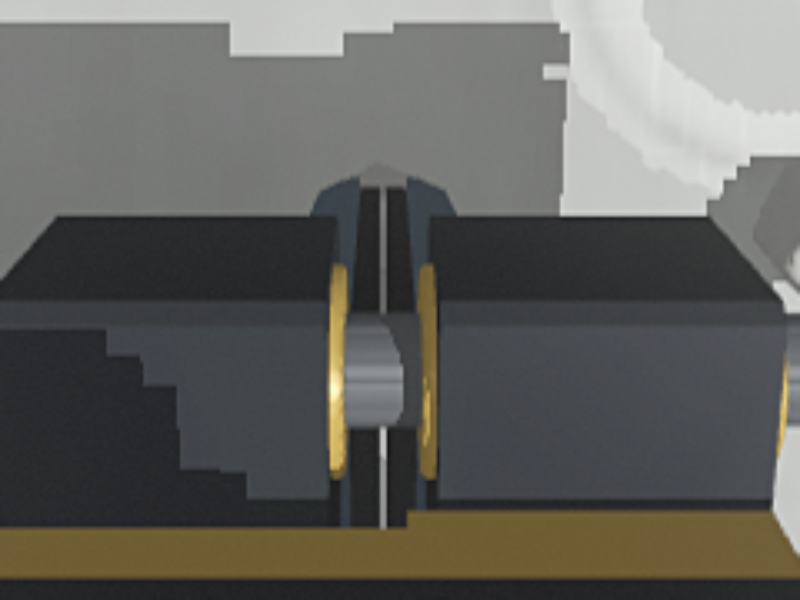

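The closed jaws pass over the nut, whose far corner still shows at (378,165) in the crop. The gap width and tip row put the real fingertips about 19 mm behind the reported TCP, not 11 mm ahead. I'll open and go lower, watching the force.

```bash
python3 -m crank '0 0 0 0 0 0 0;0 0 0 0 0 0 0;0 0 0 0 0 0 0;0 0 0 0 0 0 0;0 0 0 0 0 0 0' | tr '\n' ' '; for i in 1 2; do python3 -m crank '0 0 0 8 0 0 0;0 0 0 0 0 0 0' 25 | tr '\n' ' '; done;  python3 -m crank '0 0 0 4 0 0 0;0 0 0 0 0 0 0' 25| tr '\n' ' ';python3 -m crank '1 0 0 0 0 0 0;1 0 0 0 0 0 0;1 0 0 0 0 0 0;1 0 0 0 0 0 0' 25| tr '\n' ' '
```

```text
time_s: 7.72 ee_pos: [510.6, -257.5, 13.9] ee_rot: [180.0, 0.0, 90.1] force: [-0.1, 0.5, 0.5] gripper_width: 44.5 gripper_force: 0.0 time_s: 7.98 ee_pos: [509.9, -257.1, 5.1] ee_rot: [-179.9, -0.0, 90.1] force: [-0.7, 0.7, -0.5] gripper_width: 45.6 gripper_force: 0.0 time_s: 8.22 ee_pos: [510.0, -257.2, -2.9] ee_rot: [-179.9, -0.0, 90.1] force: [-0.2, -0.6, 0.5] gripper_width: 45.9 gripper_force: 0.0 time_s: 8.48 ee_pos: [510.4, -257.4, -6.3] ee_rot: [-180.0, -0.0, 90.1] force: [0.2, 0.1, -0.1] gripper_width: 45.5 gripper_force: 0.0 time_s: 8.98 ee_pos: [510.7, -257.5, -5.9] ee_rot: [180.0, 0.0, 90.1] force: [-0.6, -0.3, 0.3] gripper_width: 24.0 gripper_force: 25.1
```

The grip is confirmed: 24.0 mm at 25 N. From here I treat the fingertips as about 19 mm above the reported TCP. I'll drop this nut in the blue bin and fetch the second one.

```bash
python3 -m crank '1 0 0 -38 0 0 0;1 0 0 -38 0 0 0;1 44 -14 0 0 0 0;1 44 -14 0 0 0 0;1 44 -14 0 0 0 0;1 44 -14 0 0 0 0;1 0 0 0 0 0 0;1 0 0 30 0 0 0;1 0 0 21 0 0 0;1 0 0 0 0 0 0' 40| tr '\n' ' '
python3 -m crank '0 0 0 0 0 0 0;0 0 0 0 0 0 0;0 0 0 0 0 0 0;0 0 0 -28 0 0 0;0 0 0 -28 0 0 0;0 0 0 0 0 0 0'| tr '\n' ' '
python3 - <<'E'
from h import *
print(moves((588,-255,70)))
cv2.imwrite("pics/w5.png",grab_frame("wrist"))
E
```

```text
time_s: 10.22 ee_pos: [453.4, -82.0, 17.8] ee_rot: [-179.8, -0.0, 90.1] force: [-0.4, 0.1, -0.4] gripper_width: 23.4 gripper_force: 40.2 time_s: 10.98 ee_pos: [456.0, -81.9, 77.1] ee_rot: [179.7, 0.1, 90.1] force: [0.4, -0.5, 0.1] gripper_width: 45.3 gripper_force: 0.0 [-173.3  131.6    8. ]
```

View pics/w5.png

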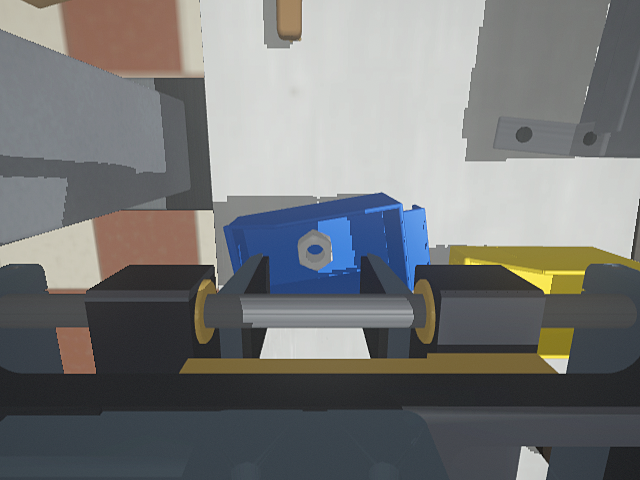

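The wrist view shows the steel nut in the middle of the blue bin at (315,250). On to the second steel nut.

```bash
python3 -m crank '0 -43.3 33 0 0 0 0;0 -43.3 33 0 0 0 0;0 -43.3 33 0 0 0 0;0 -43.3 33 0 0 0 0;0 0 0 40 0 0 0;0 0 0 36 0 0 0;0 0 0 8 0 0 0' | tr '\n' ' '
python3 -m crank '0 0 0 0 0 0 0;1 0 0 0 0 0 0;1 0 0 0 0 0 0;1 0 0 0 0 0 0;1 0 0 0 0 0 0' 40| tr '\n' ' '
```

```text
time_s: 11.9 ee_pos: [583.8, -253.4, -12.9] ee_rot: [-179.6, -0.2, 90.1] force: [-0.4, 1.0, 1.2] gripper_width: 45.5 gripper_force: 0.0 time_s: 12.52 ee_pos: [587.6, -254.8, -7.6] ee_rot: [179.9, 0.1, 90.1] force: [-0.1, 0.5, 6.5] gripper_width: 24.5 gripper_force: 40.0
```

```bash
python3 -m crank '1 0 0 -40 0 0 0;1 0 0 -40 0 0 0;1 44.2 -28.7 0 0 0 0;1 44.2 -28.7 0 0 0 0;1 44.2 -28.7 0 0 0 0;1 44.2 -28.7 0 0 0 0;1 0 0 0 0 0 0;1 0 0 30 0 0 0;1 0 0 24 0 0 0;1 0 0 0 0 0 0' 40| tr '\n' ' '
python3 -m crank '0.3 0 0 0 0 0 0;0.3 0 0 0 0 0 0;0.3 0 0 -60 0 0 0;0 0 0 -60 0 0 0;0 -54 6 0 0 0 0;0 -54 6 0 0 0 0;0 -54 6 0 0 0 0;0 -54 6 0 0 0 0;0 -54 6 0 0 0 0;0 0 0 0 0 0 0'| tr '\n' ' '
python3 -m crank '-0.3 0 0 0 0 0 0;-0.3 0 0 0 0 0 0'|head -2
python3 - <<'E'
from h import *
c=cam("wrist"); I=grab_frame("wrist"); cv2.imwrite("pics/w6.png",I); np.savez("w6.npz",K=c[0],R=c[1],t=c[2])
for n in ["brass_nut_1","steel_nut_1"]:
    print(n,[([round(v) for v in d["point"]],round(d["p"],2)) for d in models.search_frame(n,"wrist")])
E
```

```text
time_s: 13.78 ee_pos: [471.1, -78.4, 15.9] ee_rot: [-179.9, -0.0, 90.1] force: [0.6, 0.0, 0.6] gripper_width: 24.1 gripper_force: 40.0 time_s: 15.02 ee_pos: [502.0, -351.6, 137.3] ee_rot: [179.9, 0.1, 89.9] force: [-0.6, 1.5, 0.2] gripper_width: 45.8 gripper_force: 0.0 time_s: 15.28
ee_pos: [501.8, -346.5, 137.3]
brass_nut_1 [([530, -339, 15], 0.91), ([444, -338, 20], 0.89), ([453, -405, 17], 0.5)]
steel_nut_1 [([517, -396, 17], 0.55), ([532, -345, 13], 0.46), ([567, -471, 4], 0.32)]
```

View pics/w6.png

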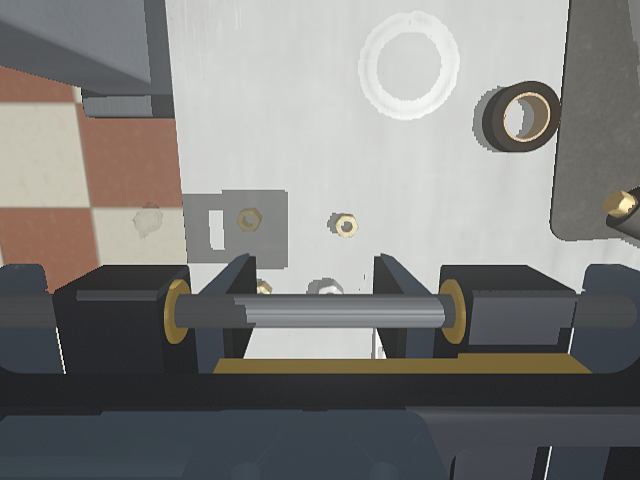

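The view shows brass nuts at (249,219) and (346,225), with a brass nut at (262,287) and a steel nut at (328,288) partly hidden.

Run:
```python
from h import *
d=np.load("w6.npz"); w=(d["K"],d["R"],d["t"])
print(unproj(w,[(249,219),(346,225),(262,292)],16).round(1),unproj(w,[(328,290)],20).round(1),moves((514,-410,70)),env.state()["ee_pos"])
```

```text
[[ 443.4 -336.2   16. ]
 [ 528.8 -341.3   16. ]
 [ 452.6 -404.7   16. ]] [[ 513.5 -401.    20. ]] [-63.2  11.7  67.4] [ 502.07107668 -346.82998999  137.3376811 ]
```

```bash
python3 -m crank '0 -31 6 0 0 0 0;0 -31 6 0 0 0 0;0 0 0 50 0 0 0;0 0 0 50 0 0 0;0 0 0 39 0 0 0;0 0 0 8 0 0 0;0 0 0 0 0 0 0' | tr '\n' ' '
python3 -m crank '1 0 0 0 0 0 0;1 0 0 0 0 0 0;1 0 0 0 0 0 0;1 0 0 0 0 0 0;1 0 0 -40 0 0 0;1 0 0 -40 0 0 0;1 0 0 0 0 0 0' 40| tr '\n' ' '
```

```text
time_s: 16.3 ee_pos: [514.7, -409.9, -9.3] ee_rot: [180.0, 0.0, 90.1] force: [0.4, -0.9, 0.0] gripper_width: 45.7 gripper_force: 0.0 time_s: 17.18 ee_pos: [515.9, -411.5, 73.8] ee_rot: [179.7, 0.3, 90.1] force: [-0.2, -0.5, -0.1] gripper_width: 24.1 gripper_force: 40.0
```

```bash
python3 -m crank '1 54.3 -13 0 0 0 0;1 54.3 -13 0 0 0 0;1 54.3 -13 0 0 0 0;1 54.3 -13 0 0 0 0;1 54.3 -13 0 0 0 0;1 54.3 -13 0 0 0 0;1 0 0 0 0 0 0;1 0 0 30 0 0 0;1 0 0 23 0 0 0;1 0 0 0 0 0 0' 40| tr '\n' ' '
python3 -m crank '0.3 0 0 0 0 0 0;0.3 0 0 0 0 0 0;0.3 0 0 -30 0 0 0;0 0 0 -30 0 0 0;0 0 0 0 0 0 0'| tr '\n' ' '
python3 - <<'E'
from h import *
I=grab_frame("wrist"); cv2.imwrite("pics/w7.png",I)
print([([round(v) for v in d["point"]],round(d["p"],2)) for d in models.search_frame("steel_nut_1","wrist")])
print(moves((452,-406,70)))
E
```

```text
time_s: 18.42 ee_pos: [434.3, -84.7, 15.5] ee_rot: [-179.8, -0.0, 90.1] force: [-0.1, -0.5, -0.3] gripper_width: 24.0 gripper_force: 40.0 time_s: 19.05 ee_pos: [437.6, -84.7, 79.4] ee_rot: [179.6, 0.1, 90.1] force: [-0.1, 0.0, -0.6] gripper_width: 45.1 gripper_force: 0.0 [([492, -68, 17], 0.82), ([460, -80, 24], 0.63), ([422, -74, 29], 0.63)]
[-321.8   16.     7.2]
```

The network finds three steel nuts inside the blue bin. Now the brass ones.

```bash
python3 -m crank '0 -53.6 2.6 0 0 0 0;0 -53.6 2.6 0 0 0 0;0 -53.6 2.6 0 0 0 0;0 -53.6 2.6 0 0 0 0;0 -53.6 2.6 0 0 0 0;0 -53.6 2.6 0 0 0 0;0 0 0 40 0 0 0;0 0 0 38 0 0 0;0 0 0 8 0 0 0;0 0 0 0 0 0 0' | tr '\n' ' '
python3 -m crank '1 0 0 0 0 0 0;1 0 0 0 0 0 0;1 0 0 0 0 0 0;1 0 0 0 0 0 0;1 0 0 -44 0 0 0;1 0 0 -44 0 0 0;1 0 0 0 0 0 0' 40| tr '\n' ' '
```

```text
time_s: 20.4 ee_pos: [451.5, -405.5, -9.5] ee_rot: [-179.9, -0.0, 90.1] force: [0.1, 0.4, 0.3] gripper_width: 45.9 gripper_force: 0.0 time_s: 21.28 ee_pos: [453.7, -407.6, 82.7] ee_rot: [179.7, 0.3, 90.1] force: [0.3, 0.0, -0.6] gripper_width: 18.2 gripper_force: 40.0
```

```bash
python3 -m crank '1 48.7 23.8 0 0 0 0;1 48.7 23.8 0 0 0 0;1 48.7 23.8 0 0 0 0;1 48.7 23.8 0 0 0 0;1 48.7 23.8 0 0 0 0;1 48.7 23.8 0 0 0 0;1 0 0 0 0 0 0;1 0 0 34 0 0 0;1 0 0 30 0 0 0;1 0 0 0 0 0 0' 40| tr '\n' ' '
python3 -m crank '0.3 0 0 0 0 0 0;0.3 0 0 0 0 0 0;0.3 0 0 -32 0 0 0;0 0 0 -32 0 0 0;0 0 0 0 0 0 0'| tr '\n' ' '
python3 -m crank '0 -44.5 -30.5 0 0 0 0;0 -44.5 -30.5 0 0 0 0;0 -44.5 -30.5 0 0 0 0;0 -44.5 -30.5 0 0 0 0;0 -44.5 -30.5 0 0 0 0;0 0 0 40 0 0 0;0 0 0 40 0 0 0;0 0 0 9 0 0 0;0 0 0 0 0 0 0' | tr '\n' ' '
python3 -m crank '1 0 0 0 0 0 0;1 0 0 0 0 0 0;1 0 0 0 0 0 0;1 0 0 0 0 0 0;1 0 0 -44 0 0 0;1 0 0 -44 0 0 0;1 0 0 0 0 0 0' 40| tr '\n' ' '
```

```text
time_s: 22.52 ee_pos: [590.7, -113.6, 11.9] ee_rot: [-179.6, -0.1, 90.1] force: [-0.4, 0.3, -0.8] gripper_width: 17.6 gripper_force: 40.0 time_s: 23.15 ee_pos: [596.4, -113.9, 82.9] ee_rot: [179.5, 0.1, 90.1] force: [0.3, -0.2, 0.1] gripper_width: 45.3 gripper_force: 0.0 time_s: 24.28 ee_pos: [441.9, -336.0, -10.1] ee_rot: [-180.0, -0.0, 90.1] force: [-0.4, -0.9, 0.8] gripper_width: 46.1 gripper_force: 0.0 time_s: 25.15 ee_pos: [443.8, -337.7, 81.3] ee_rot: [179.7, 0.3, 90.1] force: [-0.0, 0.7, -0.1] gripper_width: 18.0 gripper_force: 40.0
```

```bash
python3 -m crank '1 44.8 34.8 0 0 0 0;1 44.8 34.8 0 0 0 0;1 44.8 34.8 0 0 0 0;1 44.8 34.8 0 0 0 0;1 44.8 34.8 0 0 0 0;1 0 0 0 0 0 0;1 0 0 32 0 0 0;1 0 0 30 0 0 0;1 0 0 0 0 0 0' 40| tr '\n' ' '
python3 -m crank '0.3 0 0 0 0 0 0;0.3 0 0 0 0 0 0;0.3 0 0 -32 0 0 0;0 0 0 -30 0 0 0;0 0 0 0 0 0 0'| tr '\n' ' '
python3 -m crank '0 -45.4 -17.8 0 0 0 0;0 -45.4 -17.8 0 0 0 0;0 -45.4 -17.8 0 0 0 0;0 -45.4 -17.8 0 0 0 0;0 -45.4 -17.8 0 0 0 0;0 0 0 40 0 0 0;0 0 0 40 0 0 0;0 0 0 9 0 0 0;0 0 0 0 0 0 0' | tr '\n' ' '
python3 -m crank '1 0 0 0 0 0 0;1 0 0 0 0 0 0;1 0 0 0 0 0 0;1 0 0 0 0 0 0;1 0 0 -44 0 0 0;1 0 0 -44 0 0 0;1 0 0 0 0 0 0' 40| tr '\n' ' '
```

```text
time_s: 26.28 ee_pos: [611.9, -112.1, 12.7] ee_rot: [-179.5, -0.1, 90.1] force: [0.1, -0.1, 0.6] gripper_width: 18.5 gripper_force: 40.0 time_s: 26.9 ee_pos: [617.7, -112.3, 81.7] ee_rot: [179.6, 0.1, 90.1] force: [1.0, 0.5, -0.6] gripper_width: 45.4 gripper_force: 0.0 time_s: 28.02 ee_pos: [526.8, -338.8, -11.2] ee_rot: [-180.0, -0.0, 90.1] force: [0.2, 1.0, -0.5] gripper_width: 45.3 gripper_force: 0.0 time_s: 28.9 ee_pos: [528.9, -340.4, 80.8] ee_rot: [179.6, 0.3, 90.1] force: [1.0, 0.9, 0.3] gripper_width: 18.1 gripper_force: 40.0
```

```bash
python3 -m crank '1 45.3 20.6 0 0 0 0;1 45.3 20.6 0 0 0 0;1 45.3 20.6 0 0 0 0;1 45.3 20.6 0 0 0 0;1 45.3 20.6 0 0 0 0;1 0 0 0 0 0 0;1 0 0 32 0 0 0;1 0 0 28 0 0 0;1 0 0 0 0 0 0' 40| tr '\n' ' '
python3 -m crank '0.3 0 0 0 0 0 0;0.3 0 0 0 0 0 0;0.3 0 0 -55 0 0 0;0 0 0 -55 0 0 0;0 0 0 -55 0 0 0;0 28 -38 0 0 0 0;0 28 -38 0 0 0 0;0 28 -38 0 0 0 0;0 28 -38 0 0 0 0'| tr '\n' ' '
python3 -m crank '-1 0 0 0 0 0 10;-1 0 0 0 0 0 10;-1 0 0 0 0 0 10;-1 0 0 0 0 0 10;-1 0 0 0 0 0 10;-1 0 0 0 0 0 10;-1 0 0 0 0 0 10;-1 0 0 0 0 0 10;-1 0 0 0 0 0 10;-1 0 0 0 0 0 0' | tr '\n' ' '
python3 - <<'E'
from h import *
c=cam("wrist"); I=grab_frame("wrist"); cv2.imwrite("pics/w8.png",I); np.savez("w8.npz",K=c[0],R=c[1],t=c[2])
for n in ["brass_nut_1","steel_nut_1","rack","tape"]:
    print(n,[([round(v) for v in d["point"]],round(d["p"],2)) for d in models.search_frame(n,"wrist")])
E
```

```text
time_s: 30.02 ee_pos: [626.9, -112.6, 14.3] ee_rot: [-179.7, -0.0, 90.1] force: [0.0, 0.2, -1.1] gripper_width: 18.4 gripper_force: 40.0 time_s: 31.15 ee_pos: [476.0, 0.1, 182.9] ee_rot: [179.9, 0.0, 90.1] force: [0.2, 0.9, 0.0] gripper_width: 45.5 gripper_force: 0.0 time_s: 32.4 ee_pos: [477.2, -0.6, 182.8] ee_rot: [180.0, -0.1, 0.2] force: [1.0, 0.5, 0.3] gripper_width: 91.1 gripper_force: 0.0 brass_nut_1 [([630, -113, 35], 0.66), ([589, -118, 21], 0.63), ([624, -120, 14], 0.58)]
steel_nut_1 [([462, -82, 22], 0.75), ([427, -78, 25], 0.71), ([622, -119, 15], 0.7), ([493, -70, 22], 0.65)]
rack [([641, 84, 52], 0.57)]
tape [([660, -245, 16], 0.73)]
```

View pics/w8.png

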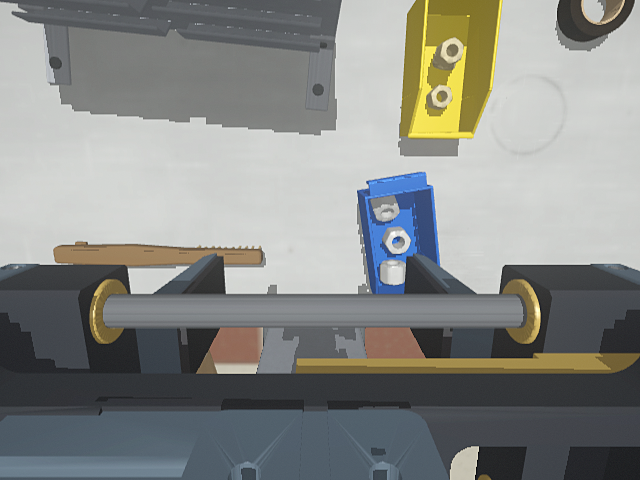

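The view shows three steel nuts in the blue bin, at about (386,208), (397,240) and (392,272). Two brass nuts show in the yellow bin at (452,50) and (440,97), the third probably stacked there. The rack is cut off at the top, so I'll move to see all of it.

```bash
python3 -m crank '-1 32 -43 -23 0 0 0;-1 32 -43 -23 0 0 0;-1 0 0 0 0 0 0;-1 0 0 0 0 0 0;-1 0 0 0 0 0 0' | tr '\n' ' '
python3 - <<'E'
from h import *
c=cam("wrist"); I=grab_frame("wrist"); cv2.imwrite("pics/w9.png",I); np.savez("w9.npz",K=c[0],R=c[1],t=c[2])
cr=proj(c,[(640,-30,167),(640,240,167),(560,100,0),(614,-114,60)]); print(cr.round())
print([([round(v) for v in d["point"]],round(d["p"],2)) for d in models.search_frame("brass_nut_1","wrist")])
d=np.load("w8.npz"); w=(d["K"],d["R"],d["t"]); W=cv2.imread("pics/w8.png")
print("y w8",fit(w,cmask(W,"y",(380,0,520,150)),[614,-114,0]))
print("y w9",fit(c,cmask(I,"y",(380,0,640,300)),[614,-114,0]))
m=cmask(W,"b",(340,150,450,252))
f=lambda p:(lambda s:(s[:252].astype(float)-m[:252]))(sil(w,p,m.shape))
r=minimize(lambda p:np.abs(f(p)).sum()/m.sum(),[455,-80,10],method="Nelder-Mead",options=dict(initial_simplex=np.array([455,-80,10])+np.array([[0,0,0],[8,0,0],[0,8,0],[0,0,5.]])));print("b w8",r.x.round(1),r.fun)
cv2.imwrite("pics/w9c.png",cv2.resize(I[0:300,60:460],(800,600),interpolation=2))
E
```

```text
time_s: 33.28 ee_pos: [539.9, 84.7, 227.3] ee_rot: [180.0, 0.1, 0.1] force: [0.0, 0.3, -0.0] gripper_width: 91.0 gripper_force: 0.0 [[492.  98.]
 [ 78.  97.]
 [302. 192.]
 [522. 143.]]
[([628, -114, 37], 0.84), ([594, -122, 24], 0.7), ([494, -97, 45], 0.25)]
y w8 (array([ 612.8, -113.1,   -1. ]), np.float64(0.14))
y w9 (array([ 613. , -112.9,   -0. ]), np.float64(0.168))
b w8 [455.3 -81.3  10.3] 0.3060374739764053
```

View pics/w9c.png

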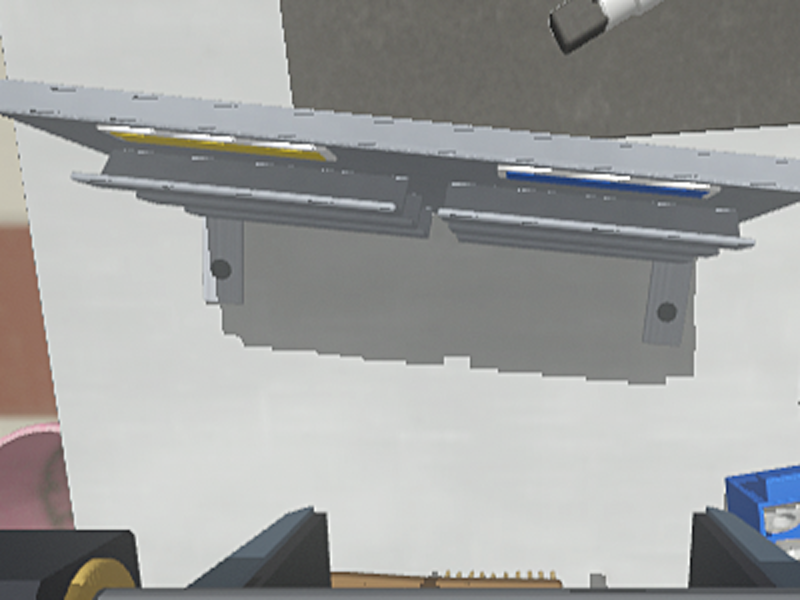

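The crop shows the top louvre edges: left (72,177)–(395,206) under the yellow card, right (440,213)–(752,243) under the blue.

Run:
```python
from h import *
d=np.load("w9.npz"); c=(d["K"],d["R"],d["t"])
P=np.array([(72,177),(395,206),(440,213),(752,243)])/2+[60,0]
X=unproj(c,P,145); print(X.round(1)); 
print(np.linalg.norm(X[0]-X[1]),np.linalg.norm(X[2]-X[3]),(X[0]+X[1])/2,(X[2]+X[3])/2,np.linalg.norm(X[0]+X[1]-X[2]-X[3])/2)
dv=X[0]-X[3]; print("yaw",np.degrees(np.arctan2(-dv[0],dv[1])))
Y=unproj(c,np.array([(222,268),(667,312)])/2+[60,0],4); print("holes",Y.round(1),Y.mean(0),np.linalg.norm(Y[0]-Y[1]),np.degrees(np.arctan2(-(Y[0]-Y[1])[0],(Y[0]-Y[1])[1])))
print("bins/tilt",env.state()["ee_pos"])
```

```text
[[648.8 240.2 145. ]
 [639.3 126.4 145. ]
 [637.  110.5 145. ]
 [626.9  -1.7 145. ]]
114.11028693295974 112.65719301420131 [644.06378043 183.29534149 145.        ] [631.90813176  54.35799839 145.        ] 129.50906623693945
yaw -5.190356044711035
holes [[624.5 244.8   4. ]
 [601.1  -2.8   4. ]] [612.79897502 120.97674608   4.        ] 248.73117006086065 -5.416603481916441
bins/tilt [540.18964773  84.72698773 227.58954397]
```

The sizes agree: louvres about 114 mm long, 129.5 mm apart, yaw -5.2° (the foot holes give the same). Yellow place is about (644,183), blue place about (632,54). Now I'll grip the blue bin.

```bash
python3 -m crank '-1 -28.4 55.3 0 0 0 0;-1 -28.4 55.3 0 0 0 0;-1 -28.4 55.3 0 0 0 0;-1 0 0 0 0 0 -10;-1 0 0 60 0 0 0;-1 0 0 60 0 0 0;-1 0 0 60 0 0 0;-1 0 0 30 0 0 0;-1 0 0 9 0 0 0;-1 0 0 0 0 0 0' | tr '\n' ' '
python3 -m crank '1 0 0 0 0 0 0;1 0 0 0 0 0 0;1 0 0 0 0 0 0;1 0 0 0 0 0 0;1 0 0 0 0 0 0;1 0 0 0 0 0 0' 50 | tr '\n' ' '
```

```text
time_s: 34.62 ee_pos: [456.3, -80.8, 9.3] ee_rot: [180.0, -0.0, 10.1] force: [0.3, -0.3, 0.3] gripper_width: 91.1 gripper_force: 0.0 time_s: 35.38 ee_pos: [457.0, -81.0, 9.7] ee_rot: [179.9, -0.1, 10.2] force: [-0.8, -2.8, 6.3] gripper_width: 59.8 gripper_force: 50.0
```

```bash
python3 -m crank '1 0 0 -30 0 0 0;1 0 0 -50 0 0 0;1 0 0 -50 0 0 0;1 0 0 0 0 0 0;1 0 0 0 0 0 0;1 0 0 0 0 0 0' 50 | tr '\n' ' '
cat >> h.py <<'E'
def lipmeas(col,zg,fn):
    "held bin: outer lip edge in world; zg = TCP z when the bin stood on the bench"
    s=env.state(); c=cam("wrist"); I=grab_frame("wrist"); cv2.imwrite(fn,I)
    zb=s["ee_pos"][2]-zg; yaw=np.radians(s["ee_rot"][2])
    R=Ro.from_euler("z",yaw); ex=[R.apply([67,y,60])+[s["ee_pos"][0],s["ee_pos"][1],zb] for y in(-25,-18,18,25)]
    print("expect px",proj(c,ex).round().tolist())
    q=proj(c,ex); m=cmask(I,col,(150,0,500,250)); a,b=sorted([q[1][0],q[2][0]])
    pts=[(u,np.where(m[:,u])[0].min()) for u in range(int(a),int(b)) if m[:,u].any()]
    X=unproj(c,pts,zb+60); k=np.polyfit(X[:,1],X[:,0],1); res=X[:,0]-np.polyval(k,X[:,1]); ok=abs(res)<2
    k=np.polyfit(X[ok,1],X[ok,0],1)
    row=int(np.median([p[1] for p in pts]))+3; cols=np.where(m[row,200:450])[0]+200
    C=unproj(c,[(cols.min(),row),(cols.max(),row)],zb+60)
    L=R.inv().apply(C.mean(0)-s["ee_pos"]); y0=C.mean(0)[1]; xm=np.polyval(k,y0)
    Lt=R.inv().apply(np.array([xm,y0,0])-s["ee_pos"])
    print("n",len(pts),ok.sum(),"yaw",-np.degrees(np.arctan(k[0])),"lip width",np.linalg.norm(C[0]-C[1]),"edge mid in tool x,-y:",Lt[:2].round(1),"zb",zb.round(1),"ee",s["ee_pos"].round(1),s["ee_rot"].round(2))
E
python3 - <<'E'
from h import *
lipmeas("b",9.6,"pics/w10.png")
print([([round(v) for v in d["point"]],round(d["p"],2)) for d in models.search_frame("steel_nut_1","wrist")])
E
```

```text
time_s: 36.12 ee_pos: [454.5, -80.0, 137.0] ee_rot: [-179.9, 0.2, 10.1] force: [0.1, -0.7, -3.5] gripper_width: 59.7 gripper_force: 50.0 expect px [[384.0, 149.0], [365.0, 149.0], [269.0, 149.0], [250.0, 149.0]]
n 97 97 yaw 10.09148347039052 lip width 48.763996331195564 edge mid in tool x,-y: [67.4  0.8] zb 127.4 ee [454.5 -80.  137. ] [-179.9     0.25   10.12]
[([457, -78, 148], 0.88), ([491, -66, 147], 0.85), ([423, -74, 150], 0.65)]
```

Run:
```python
import cv2; I=cv2.imread("pics/w10.png"); cv2.imwrite("pics/w10c.png",cv2.resize(I[120:300,200:440],(800,600),interpolation=2))
```

```text
(no output)
```

View pics/w10c.png

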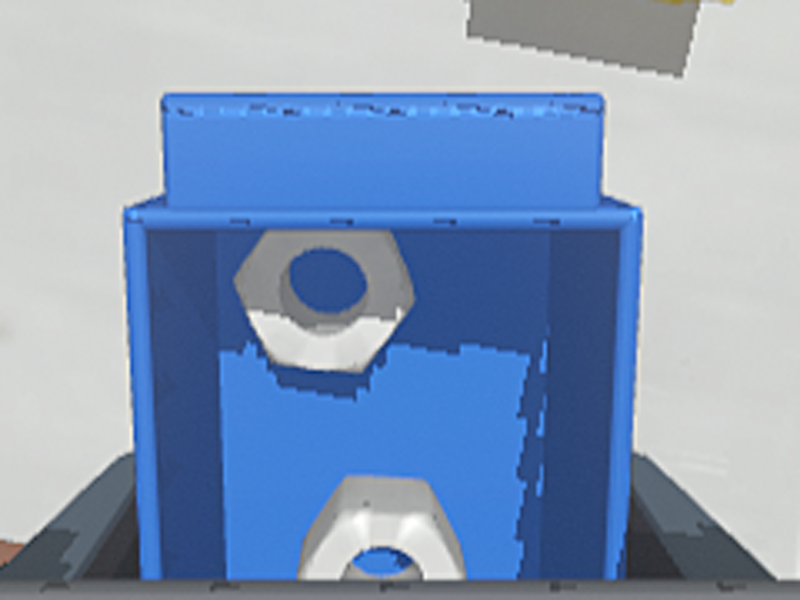

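The crop shows the blue bin held square in the gripper with its lip fully visible (edge from (165,97) to (603,97)) and the nuts inside. The lip's outer edge measures 67.4 mm from the tool axis. Next I'll rotate it and move over its louvre.

```bash
python3 -m crank '1 0 0 0 0 0 7.7;1 0 0 0 0 0 7.6;1 22 -37.5 0 0 0 0;1 22 -37.5 0 0 0 0;1 22 -37.5 0 0 0 0;1 22 -37.5 0 0 0 0;1 0 0 0 0 0 0;1 0 0 0 0 0 0;1 0 0 0 0 0 0' | tr '\n' ' '
python3 - <<'E'
from h import *
lipmeas("b",9.6,"pics/w11.png"); print(moves((572.3,59.8,137)))
E
```

```text
time_s: 37.35 ee_pos: [556.4, 60.1, 138.5] ee_rot: [180.0, 0.1, -5.2] force: [-0.7, 0.1, -3.2] gripper_width: 59.9 gripper_force: 50.0 expect px [[384.0, 148.0], [365.0, 148.0], [268.0, 148.0], [250.0, 148.0]]
n 97 97 yaw -5.086086688948967 lip width 52.68182067908261 edge mid in tool x,-y: [84.9  1.2] zb 128.9 ee [556.4  60.1 138.5] [ 1.7997e+02  8.0000e-02 -5.2400e+00]
[15.7 -1.2  1.7]
```

```bash
python3 -m crank '1 15.7 -1 0 0 0 0;1 0 0 0 0 0 0;1 0 0 15 0 0 0;1 0 0 10 0 0 0;1 0 0 0 0 0 0;1 0 0 0 0 0 0' | tr '\n' ' ';python3 -m crank '1 0 0 4 0 0 0;1 0 0 4 0 0 0;1 0 0 0 0 0 0;1 0 0 0 0 0 0' | tr '\n' ' '
```

```text
time_s: 38.15 ee_pos: [573.1, 60.6, 113.9] ee_rot: [180.0, -0.0, -5.2] force: [1.2, -0.4, -3.1] gripper_width: 59.7 gripper_force: 50.0 time_s: 38.65 ee_pos: [573.1, 60.6, 106.0] ee_rot: [180.0, -0.0, -5.2] force: [-0.2, 0.7, -3.5] gripper_width: 60.0 gripper_force: 50.0
```

```bash
for i in 1 2; do python3 -m crank '1 0 0 3 0 0 0;1 0 0 0 0 0 0;1 0 0 0 0 0 0' | sed -n '2p;4p' | tr '\n' ' '; done; for i in 1 2 ; do python3 -m crank '1 0 0 1.5 0 0 0;1 0 0 0 0 0 0;1 0 0 0 0 0 0' | sed -n '2p;4p'| tr '\n' ' '; done
```

```text
ee_pos: [573.0, 60.5, 102.9] force: [-0.6, 0.1, -2.2] ee_pos: [573.0, 60.6, 99.9] force: [-0.5, 1.1, -2.4] ee_pos: [573.0, 60.5, 98.4] force: [-0.2, -0.7, -3.5] ee_pos: [573.3, 60.6, 97.6] force: [-2.9, -0.1, 2.8]
```

Contact came right at the predicted height, with the weight taken. Release and rise.

```bash
python3 -m crank '-1 0 0 0 0 0 0;-1 0 0 0 0 0 0;-1 0 0 0 0 0 0;-1 0 0 0 0 0 0;-1 0 0 0 0 0 0;-1 0 0 -20 0 0 0;-1 0 0 -40 0 0 0;-1 0 0 -50 0 0 0;-1 0 0 0 0 0 0' | tr '\n' ' '
python3 - <<'E'
from h import *
c=cam("wrist"); I=grab_frame("wrist"); cv2.imwrite("pics/w12.png",I)
for n in ["bin_blue","blue_lip","steel_nut_1","brass_nut_1","bin_yellow"]: print(n,[([round(v) for v in d["point"]],round(d["p"],2)) for d in models.search_frame(n,"wrist")])
m=cmask(I,"b",(0,0,640,250)); ct=max(cv2.findContours(m,0,2)[0],key=cv2.contourArea); print(cv2.boundingRect(ct),cv2.minAreaRect(ct))
# predicted hung model
R=Ro.from_euler("ZY",[-5.2,5.7],degrees=True); L=np.array([632,54.4,145])
q=lambda V:proj(c,R.apply(np.array(V)-[59.5,0,57])+L).round(0).tolist()
print("lip outer",q([(67,-25,60),(67,25,60)]),"back rim",q([(55,-30,60),(55,30,60)]),"side front",q([(-20,-30,60),(-20,30,60)]))
h=cv2.approxPolyDP(ct,3,True)[:,0].tolist(); print(h)
E
```

```text
time_s: 41.28 ee_pos: [575.6, 60.8, 211.4] ee_rot: [-179.9, -0.5, -5.2] force: [-0.4, -0.1, -0.1] gripper_width: 91.4 gripper_force: 0.0 bin_blue [([588, 53, 94], 0.9)]
blue_lip [([586, 58, 90], 0.69), ([621, -124, 30], 0.53)]
steel_nut_1 [([541, 82, 100], 0.97), ([572, 62, 103], 0.93), ([616, 64, 104], 0.56)]
brass_nut_1 [([589, -116, 22], 0.79), ([629, -114, 38], 0.56)]
bin_yellow [([622, -122, 31], 0.69)]
(273, 158, 85, 92) ((315.0, 203.5), (91.0, 84.0), 90.0)
lip outer [[354.0, 155.0], [282.0, 155.0]] back rim [[361.0, 172.0], [275.0, 172.0]] side front [[359.0, 278.0], [276.0, 278.0]]
[[280, 159], [280, 168], [273, 177], [276, 249], [302, 249], [300, 235], [309, 223], [326, 226], [331, 237], [328, 249], [354, 249], [357, 177], [351, 160]]
```

The wrist measurement shows the blue lip within 3 mm of its place and all three nuts in the bin. Now the yellow bin.

```bash
python3 -m crank '-1 0 0 0 0 0 -5.2;-1 13 58 0 0 0 0;-1 13 58 0 0 0 0;-1 13 58 0 0 0 0;-1 0 0 0 0 0 0;-1 0 0 0 0 0 0' | tr '\n' ' '
python3 - <<'E'
from h import *
c=cam("wrist"); I=grab_frame("wrist"); cv2.imwrite("pics/w13.png",I)
m=cmask(I,"y",(200,0,450,245)); print([ (v,np.where(m[v])[0][[0,-1]].tolist()) for v in range(0,245,12) if m[v].any()])
ex=lambda z,p:proj(c,[(613+x,-113+y,z) for x,y in p]).round().tolist()
print("lip",ex(60,[(67,-25),(67,25)]),"back",ex(60,[(55,-30),(55,30)]), "mid",ex(60,[(0,-30),(0,30)]))
print([([round(v) for v in d["point"]],round(d["p"],2)) for d in models.search_frame("brass_nut_1","wrist")])
print(moves((613,-113,9)))
E
```

```text
time_s: 42.32 ee_pos: [611.5, -113.0, 205.9] ee_rot: [-179.9, 0.1, -0.0] force: [-0.3, 0.4, 0.0] gripper_width: 91.4 gripper_force: 0.0 [(156, [290, 344]), (168, [285, 349]), (180, [285, 348]), (192, [285, 348]), (204, [285, 348]), (216, [286, 348]), (228, [286, 347]), (240, [286, 347])]
lip [[343.0, 149.0], [288.0, 149.0]] back [[349.0, 162.0], [283.0, 162.0]] mid [[347.0, 221.0], [284.0, 221.0]]
[([629, -117, 39], 0.63), ([630, -122, 18], 0.61), ([591, -122, 23], 0.58), ([644, 28, 115], 0.15)]
[  1.6   1.1 197.5]
```

```bash
python3 -m crank '-1 1.5 1 60 0 0 0;-1 0 0 60 0 0 0;-1 0 0 50 0 0 0;-1 0 0 20 0 0 0;-1 0 0 7 0 0 0;-1 0 0 0 0 0 0;-1 0 0 0 0 0 0' | tr '\n' ' '
python3 -m crank '1 0 0 0 0 0 0;1 0 0 0 0 0 0;1 0 0 0 0 0 0;1 0 0 0 0 0 0;1 0 0 0 0 0 0;1 0 0 0 0 0 0' 50 | tr '\n' ' '
python3 -m crank '1 0 0 -30 0 0 0;1 0 0 -50 0 0 0;1 0 0 -50 0 0 0;1 0 0 -20 0 0 0;1 0 0 0 0 0 0;1 0 0 0 0 0 0;1 0 0 0 0 0 0' 50 | tr '\n' ' '
python3 - <<'E'
from h import *
lipmeas("y",9.0,"pics/w14.png")
print([([round(v) for v in d["point"]],round(d["p"],2)) for d in models.search_frame("brass_nut_1","wrist")])
E
```

```text
time_s: 43.3 ee_pos: [614.6, -114.3, 11.5] ee_rot: [180.0, -0.2, 0.0] force: [-0.0, -0.2, -0.8] gripper_width: 91.4 gripper_force: 0.0 time_s: 44.05 ee_pos: [613.6, -114.6, 10.1] ee_rot: [180.0, -0.0, 0.0] force: [-0.9, -0.5, 2.5] gripper_width: 60.3 gripper_force: 50.0 time_s: 44.92 ee_pos: [612.5, -114.2, 157.9] ee_rot: [-180.0, 0.2, 0.0] force: [0.1, 0.1, -2.4] gripper_width: 59.7 gripper_force: 50.0 expect px [[384.0, 148.0], [366.0, 148.0], [268.0, 149.0], [249.0, 149.0]]
n 97 97 yaw -0.7417777020054651 lip width 48.86961229722212 edge mid in tool x,-y: [68.   0.7] zb 148.9 ee [ 612.5 -114.2  157.9] [-1.7996e+02  2.1000e-01  2.0000e-02]
[([631, -113, 182], 0.83), ([634, -122, 170], 0.69), ([585, -120, 170], 0.53)]
```

```bash
python3 -m crank '1 0 0 -25 0 0 0;1 0 0 -25 0 0 0;1 0 0 0 0 0 4.7;1 -9 -50 0 0 0 0;1 -9 -50 0 0 0 0;1 -9 -50 0 0 0 0;1 -9 -50 0 0 0 0;1 -9 -50 0 0 0 0;1 -9 -50 0 0 0 0' | tr '\n' ' '
python3 -m crank '1 0 0 0 0 0 0;1 0 0 0 0 0 0;1 0 0 0 0 0 0' | tr '\n' ' '
python3 - <<'E'
from h import *
s=env.state(); print(s["ee_pos"],s["ee_rot"],moves((583.8,188.6,140)))
E
```

```text
time_s: 46.15 ee_pos: [583.8, 190.5, 209.3] ee_rot: [180.0, 0.0, -4.7] force: [0.3, -1.2, -2.5] gripper_width: 59.8 gripper_force: 50.0 time_s: 46.52 ee_pos: [584.3, 187.8, 209.7] ee_rot: [180.0, 0.0, -4.8] force: [-0.5, -0.4, -2.8] gripper_width: 59.8 gripper_force: 50.0 [584.3470401  187.83789112 209.69296254] [ 1.79965656e+02  2.10716107e-02 -4.76380357e+00] [-0.6 -0.8 69.7]
```

```bash
python3 -m crank '1 -0.5 -1 40 0 0 0;1 0 0 30 0 0 0;1 0 0 10 0 0 0;1 0 0 0 0 0 0;1 0 0 8 0 0 0;1 0 0 0 0 0 0;1 0 0 8 0 0 0;1 0 0 0 0 0 0;1 0 0 0 0 0 0' | tr '\n' ' '
for i in 1 2; do python3 -m crank '1 0 0 4 0 0 0;1 0 0 0 0 0 0;1 0 0 0 0 0 0' | sed -n '2p;4p' | tr '\n' ' '; done;  for i in 1 2 ; do python3 -m crank '1 0 0 2 0 0 0;1 0 0 0 0 0 0;1 0 0 0 0 0 0' | sed -n '2p;4p'| tr '\n' ' '; done
```

```text
time_s: 47.65 ee_pos: [583.8, 190.1, 113.9] ee_rot: [180.0, -0.0, -4.7] force: [-0.1, 0.7, -2.6] gripper_width: 60.2 gripper_force: 50.0 ee_pos: [583.9, 190.0, 109.9] force: [0.3, 0.5, -3.3] ee_pos: [583.8, 190.0, 105.9] force: [0.4, -0.5, -2.0] ee_pos: [583.8, 190.0, 103.9] force: [0.7, 0.8, -3.2] ee_pos: [583.8, 190.0, 101.9] force: [-0.5, 0.7, -2.5]
```

```bash
for i in 1 2 3; do python3 -m crank '1 0 0 1.5 0 0 0;1 0 0 0 0 0 0;1 0 0 0 0 0 0' | sed -n '2p;4p'| tr '\n' ' '; done
```

```text
ee_pos: [583.8, 190.0, 100.4] force: [-0.4, -0.4, -2.8] ee_pos: [583.8, 190.0, 98.9] force: [0.5, -0.3, -2.5] ee_pos: [584.0, 190.1, 98.0] force: [-1.7, -0.4, 3.0]
```

Contact at 98.0, as expected (98.1). Release, back off and verify.

```bash
python3 -m crank '-1 0 0 0 0 0 0;-1 0 0 0 0 0 0;-1 0 0 0 0 0 0;-1 0 0 0 0 0 0;-1 0 0 0 0 0 0;-1 0 0 -20 0 0 0;-1 0 0 -40 0 0 0;-1 0 0 -50 0 0 0;-1 -20 30 0 0 0 0;-1 -20 30 0 0 0 0' | tr '\n' ' '
python3 -m crank '-1 0 0 0 0 0 0;-1 0 0 0 0 0 0;-1 0 0 0 0 0 0' | sed -n 2p
python3 - <<'E'
from h import *
c=cam("wrist"); I=grab_frame("wrist"); cv2.imwrite("pics/w15.png",I)
for n in ["bin_blue","bin_yellow","steel_nut_1","brass_nut_1"]: print(n,[([round(v) for v in d["point"]],round(d["p"],2)) for d in models.search_frame(n,"wrist")])
for col,L in (("y",[644.1,183.3,145]),("b",[631.9,54.4,145])):
    R=Ro.from_euler("ZY",[-5.2,5.7],degrees=True)
    q=lambda V:proj(c,R.apply(np.array(V,float)-[59.5,0,57])+np.array(L)).round(0).tolist()
    m=cmask(I,col,(0,0,640,250)); ct=max(cv2.findContours(m,0,2)[0],key=cv2.contourArea)
    print(col,"pred lip",q([(67,-25,60),(67,25,60)]),"rim",q([(55,-30,60),(55,30,60)]),cv2.boundingRect(ct),cv2.approxPolyDP(ct,3,True)[:,0].tolist())
grab_frame("top")
for n in ["brush","tape","spanner","steel_nut_1","brass_nut_1"]: print(n,[([round(v) for v in d["point"]],round(d["p"],2)) for d in models.search_frame(n,"top")])
E
```

```text
time_s: 51.52 ee_pos: [538.8, 133.1, 208.0] ee_rot: [-180.0, -0.1, -4.6] force: [-0.4, -0.3, -0.6] gripper_width: 91.3 gripper_force: 0.0 ee_pos: [539.7, 134.1, 207.3]
bin_blue [([585, 47, 110], 0.83)]
bin_yellow [([592, 200, 102], 0.9)]
steel_nut_1 [([616, 66, 105], 0.93), ([570, 66, 103], 0.8), ([536, 82, 105], 0.71)]
brass_nut_1 [([557, 187, 101], 0.86), ([603, 187, 105], 0.78), ([608, 203, 105], 0.62)]
y pred lip [[266.0, 85.0], [189.0, 84.0]] rim [[274.0, 105.0], [182.0, 104.0]] (180, 89, 102, 161) [[186, 89], [186, 109], [180, 110], [191, 217], [205, 248], [278, 249], [278, 111], [262, 110], [264, 93], [260, 90]]
b pred lip [[466.0, 88.0], [389.0, 87.0]] rim [[472.0, 107.0], [380.0, 106.0]] (359, 92, 109, 158) [[386, 92], [382, 95], [385, 111], [366, 112], [359, 238], [363, 249], [436, 249], [451, 222], [467, 115], [460, 112], [462, 93]]
brush [([437, 126, 26], 0.78)]
tape [([672, -251, 18], 0.88), ([588, 54, 89], 0.41), ([620, 167, 112], 0.36)]
spanner [([567, -497, 4], 0.7), ([440, 125, 26], 0.31)]
steel_nut_1 [([535, 81, 105], 0.66)]
brass_nut_1 [([642, 72, 124], 0.73), ([620, 164, 116], 0.69)]
```

```bash
python3 -c "
from workcell import env
print(env.job_done())"
```

```text
the job is handed in; nothing more can be done
None
```

The job is handed in: both bins hang on the top louvres under their own labels (lips measured about 3 mm from place), with the three brass nuts in the yellow bin and the three steel nuts in the blue; the judge returned no verdict, and the last top picture showed the tape and spanner unmoved but may have seen only part of the brush, which I did not go near.

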